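Shelve the jar and the shaker behind the guard rail

TASK

Set the black-lidded seed jar and the salt shaker gently upright on the board of the small rack: the jar on the half by the guard rail's hinge, the shaker on the half at the rail's free end. Then swing the guard rail fully shut in front of them, so that both stand behind it. Do not drop or tip them, and leave the other things where they are.

Things in the scene. Friction and masses are not known exactly. Their poses are not given: they have to be found in the camera images.
- jar_mid (a point): Centre of the seed jar, half-way up, 63 mm above its foot. Clear round jar of dark seed with a black screw lid, standing upright (axis z), 126 mm tall, 0.36 kg: rounded body 74 mm across below, narrowing from half height to about 56 mm under the lid; round lid 62 mm in diameter, from 97 to 126 mm above the foot. The lid does not turn; the jar can be lifted by it.
- shaker_mid (a point): Centre of the salt shaker, half-way up. Small round glass shaker with a domed grey steel top, standing upright, 90 mm tall, 0.10 kg: at most 44 mm in diameter (foot), slightly waisted, top about 34 mm. The point is 45 mm above the foot; z is its axis.
- rack_board (a point): Centre of the upper face of the rack's wooden board: 236 mm long (its y), 124 mm deep (its x), 45 mm above the worktop. x points to the back, y towards the end with the guard's hinge, z up. Things stand on it between the shut guard and the back rail: free depth 104 mm (x from -52 to +52 mm).
- guard (a joint): Angle of the guard rail, rad. 0: fully shut, at a stop, along the board's front edge (x = -56 mm), in front of the things on the board. It grows as the free end swings out horizontally, away from the board, about the upright hinge post, to 1.5. It starts well open and stays where it is left (light friction, under 1 N at the grip).
- guard_grip (a point): Centre of the upright wooden grip at the guard's free end, 200 mm from the hinge axis: a round stick 14 mm in diameter, from 97 to 141 mm above the worktop (this point: 119). Below it are the guard's two 7 mm steel bars, 20 and 46 mm above the board. Shut, the grip stands at x = -56, y = -95 mm of the board's frame. Its y points along the guard to the hinge.
- rack: The rack, fixed to the worktop: board on two end panels. Origin under the board's centre at worktop height, axes as for rack_board. Back rail: an 8 mm steel bar at x = +56 mm, its top 32 mm above the board. The guard's hinge post, 67 mm tall above the board, stands at x = -56 mm, y = +105 mm.
- jar: The seed jar; origin at the centre of its foot.
- shaker: The salt shaker; origin at the centre of its foot.
- glass_mid (a point): Bystander: tall steel drinking glass, 72 mm wide, 95 mm tall; point at its centre.
- cup_mid (a point): Bystander: small steel cup, 70 mm wide, 62 mm tall; point at its centre.
- garlic_mid (a point): Bystander: garlic bulb, 61 mm wide, 59 mm tall; point at its centre.
Not all that is in view belongs to the job. Leave any red look-alike of the shaker alone.

How it is judged:
By the outcome, as a careful person would: the job done as asked, in the order asked, and still so for the second after the job is handed in, with the robot touching nothing.
It also fails if it takes over 72 s, if anything falls off the work surface, if the arm or the gripper's body presses on something with over 40 N, if the wrist force passes 120 N, or if a joint passes its speed limit or range.

ROBOT

A 6-joint arm with a two-finger parallel gripper is mounted at the origin on a cart in front of the work surface, level with it; the furniture and walls round the work are solid. World frame = base frame: x ahead of the robot, y to its left, z up, the work surface at z = 0. Lengths are in mm, angles in rad, forces in N, time in s.
With the tool pointing down it reaches from about 425 to 950 mm from the base axis. Payload 14.7 kg.
Tool frame: the origin (TCP) lies midway between the tips of the shut fingers; the grasp point (between the pads) lies 19 mm behind it; z points along the fingers, y is the direction in which the jaws open and shut (so a half turn about z gives the same grasp; the last joint's range is limited). The gripper opens to 85 mm and grips with 20 to 120 N. Pads are 22 mm wide; open, the fingers measure 114 mm over their backs; the gripper's body (76 mm by 85 mm) begins 54 mm behind the grasp point. The pads swing forward as they close: fully open they stand 13 mm farther back than shut.
Start: joints at [1.26, 0.48, 1.596, -0, 1.065, -0.047], TCP at [169.464, 627.514, 208.297] pointing down, gripper open.
Joint ranges: [-2.75, 2.75], [-0.82, 2.05], [0.23, 2.67], [-1.56, 4.7], [0.09, 2.69], [-2.92, 2.92]. Speed limits (rad/s): [1.89, 1.89, 2.39, 3.01, 3.01, 3.01].

INTERFACE

Orientations are given as a unit quaternion [w, x, y, z].
In Python, from rig import arm gives the robot as it stands.
- The arm moves only by the tool move_arm, never from a script. Its argument "plan" is a list that holds one entry, the list of rows, each a list of 5 numbers: the shift along the tool's x, y, z in m, then the turn about the tool's z in degrees, then the opening, from -1 (shut) to 1 (fully open). A call has 1 to 5 rows; each row shifts and turns the pose as measured when the row begins, along the tool's axes as they then stand; what a row does not reach is not made up. A row lasts 1/10 s, in which the tool goes at most 50 mm and 8.59 degrees, less where a joint would pass 70% of its speed; a pose out of reach is approached as far as the arm can. A call is refused whole if a number of a shift passes 0.05 or a number of a turn 8.59, either way. A call with a gripper value outside its range is refused whole. The fingers move at their own pace and stop on an object; the grip force is fixed at half the most. Time passes only in rows, so rows that do not move let the fingers close. It gives the time, the measured TCP pose, the force and the opening at its end, in the units of the state.
- arm.observe(): the state, without advancing time (a new reading comes with each control period).
- arm.grab_frame(name): name is "scene" or "top"; returns a dict with "img" (384x512x3 uint8, red, green, blue), "depth" (384x512 float32, mm along the optical axis (not along the pixel's ray), 0 where there is no reading), "fx", "fy", "cx", "cy" (pixels), "R" (3x3) and "t" (3): a world point X has camera coordinates R X + t. Camera axes: x right, y down, z forward; pixel columns grow to the right and rows downward; lengths in mm; the calibration is good to about 2 mm. A picture is of the moment at which its call begins.
- arm.sign_off(): hands the job in, once; it reports no verdict.
The state is a dict: "t": time; "joints": joint angles; "dq": joint speeds; "effort": joint torques, N m; "ee_pos": TCP position; "ee_rot": TCP orientation; "contact_force": force on the tool from outside, world axes, zero at the start; "torque": the same for the moment, N m; "finger_gap": opening from 0.0 (shut) to 1.0 (fully open).
Only numpy, scipy, OpenCV 4.12 (cv2) and the standard library are available. Lean on these libraries where they do the work, as an engineer would, in place of code of your own. Each camera call takes 0.05 s, during which the arm holds its last target.

## Working session

There is one attempt and no reset: what is moved stays moved. The work goes in short steps, Python scripts to look and compute and a tool call to move; the robot and the scene stay as the last step left them, time stands still between calls to the robot, and variables do not carry over. Pictures are saved under pics/ and viewed, and the job is handed in when it is done.

Besides the shell and the picture viewer there is one more tool, called after ">>>" by a JSON object that holds its "name" and its "arguments", one argument or row to a line. move_arm: Moves the arm, as the interface text tells. Its arguments: {"type":"object","properties":{"plan":{"type":"array"}},"required":["plan"]}

```bash
mkdir -p pics; cat > h.py <<'E'
import numpy as np, cv2
from rig import arm
def save(f,name):
    cv2.imwrite('pics/'+name+'.png',cv2.cvtColor(f['img'],cv2.COLOR_RGB2BGR))
def pts(f):
    d=f['depth']; v,u=np.mgrid[0:d.shape[0],0:d.shape[1]]
    c=np.stack([(u-f['cx'])/f['fx']*d,(v-f['cy'])/f['fy']*d,d],-1)
    return (c-f['t'])@f['R']
def ray(f,u,v,z):
    R=np.array(f['R']);C=-R.T@np.array(f['t']); d=R.T@np.array([(u-f['cx'])/f['fx'],(v-f['cy'])/f['fy'],1])
    return C+d*(z-C[2])/d[2]
E
python3 - <<'E'
from h import *
for n in ('scene','top'):
    f=arm.grab_frame(n); save(f,n+'0'); np.save(n+'0.npy',f,allow_pickle=True)
    R=np.array(f['R']);print(n,f['fx'],-R.T@np.array(f['t']),R.round(3).tolist())
print(arm.observe())
E
```

```text
scene 440.7968955135882 [ -44.01298351 -967.57336549 1203.4520849 ] [[0.816, -0.578, -0.019], [-0.419, -0.568, -0.708], [0.399, 0.585, -0.706]]
top 353.14566157395166 [ 478.33837413  -72.42317226 1285.73552802] [[0.012, -1.0, -0.009], [-0.998, -0.011, -0.062], [0.062, 0.009, -0.998]]
{'t': 0.1, 'joints': array([ 1.26040082e+00,  4.80792933e-01,  1.59683292e+00, -9.24141182e-06,
        1.06509963e+00, -4.66208312e-02]), 'dq': array([-0.00055084, -0.00104802, -0.00307782, -0.00152943,  0.00038551,
        0.0013205 ]), 'effort': array([ 4.51552414e-04, -9.52258229e+01, -4.31037033e+01, -3.21588038e-05,
        5.00866343e-03,  9.11712323e-05]), 'ee_pos': array([169.34236441, 627.12727372, 207.71291266]), 'ee_rot': array([-9.65960767e-05,  1.31503078e-01,  9.91315600e-01, -5.58128596e-04]), 'contact_force': array([-0.21469094,  0.21821741,  0.95419544]), 'torque': array([0.00174427, 0.03527745, 0.01914109]), 'finger_gap': 0.9992090117593304}
```

View pics/scene0.png

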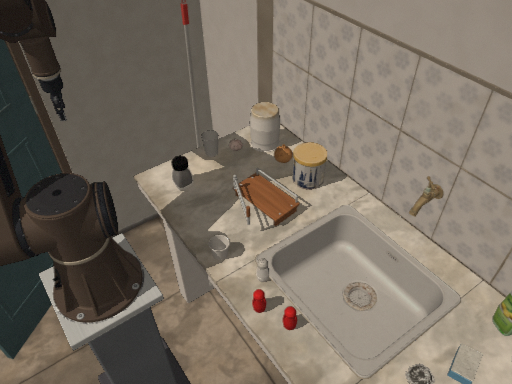

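View pics/top0.png

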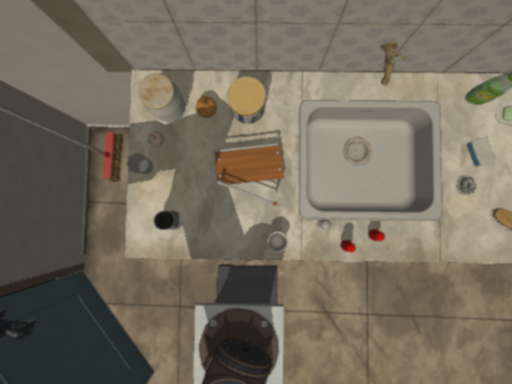

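```bash
python3 - <<'E'
from h import *
for n,(a,b,c,d) in {'scene':(140,300,140,290),'top':(120,260,120,350)}.items():
    f=np.load(n+'0.npy',allow_pickle=True).item()
    im=f['img'][a:b,c:d]; k=min(800/im.shape[1],600/im.shape[0]);k=int(k*2)/2
    print(k)
    cv2.imwrite('pics/z'+n+'.png',cv2.resize(im[:,:,::-1],None,fx=k,fy=k,interpolation=cv2.INTER_CUBIC))
f=np.load('top0.npy',allow_pickle=True).item()
P=pts(f)
for n,(u,v) in dict(jar=(164,219),sh=(325,224),cup=(277,241),glass=(140,163),garlic=(155,139),board=(250,165),bl=(225,168),br=(275,160)).items(): print(n,P[v,u].round(0))
E
```

```text
3.5
3.0
jar [456. 244. 125.]
sh [ 445. -289.   96.]
cup [ 379. -134.   -0.]
glass [658. 371.   4.]
garlic [737. 304.  51.]
board [649. -34.  46.]
bl [637.  55.  44.]
br [ 668. -122.   44.]
```

View pics/zscene.png

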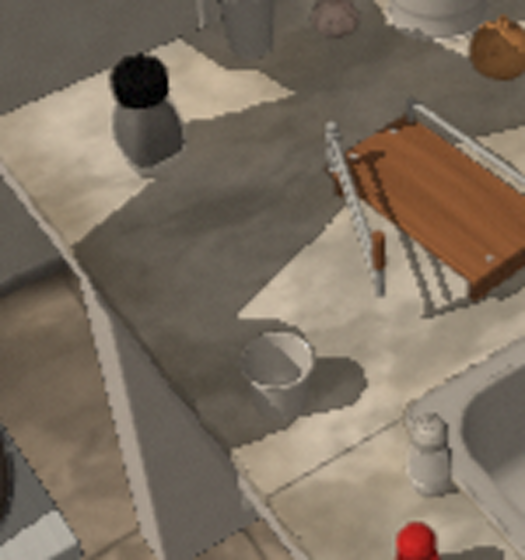

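View pics/ztop.png

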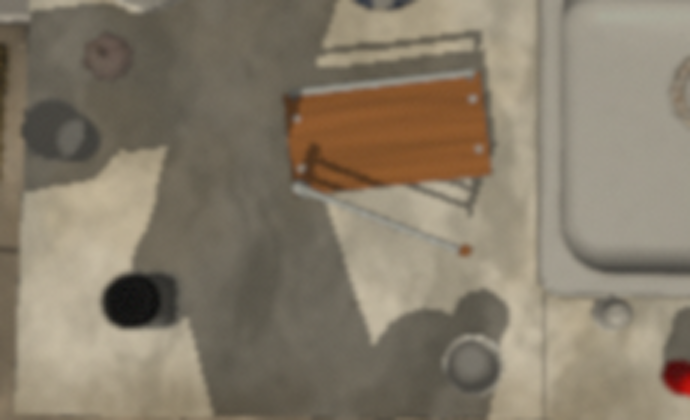

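```bash
cat > m.py <<'E'
from h import *
F={n:np.load(n+'0.npy',allow_pickle=True).item() for n in('scene','top')}
def blob(f,mask,u,v,z):
    n,l,s,c=cv2.connectedComponentsWithStats(mask.astype(np.uint8))
    ids=[i for i in range(1,n) if s[i,4]>6]; i=min(ids,key=lambda i:np.hypot(*(c[i]-[u,v])))
    x,y,w,h,a=s[i]; cc=(x+(w-1)/2,y+(h-1)/2)
    print('  bbox',x,y,w,h,a,c[i].round(1),ray(f,*c[i],z).round(1)); return l==i
f=F['top'];im=f['img'].astype(int);P=pts(f)
print('lid');blob(f,im.max(2)<32,164,219,126)
hsv=cv2.cvtColor(f['img'],cv2.COLOR_RGB2HSV).astype(int)
bm=(hsv[...,0]<20)&(hsv[...,1]>110)
bm[:140]=0;bm[195:]=0;bm[:,:205]=0;bm[:,295:]=0
m=blob(f,cv2.morphologyEx(bm.astype(np.uint8),cv2.MORPH_CLOSE,np.ones((3,3))),250,165,45)
v,u=np.nonzero(m); W=np.array([ray(f,a,b,45)[:2] for a,b in zip(u,v)]).astype(np.float32)
r=cv2.minAreaRect(W);print('board',r,cv2.boxPoints(r).round(1).tolist())
bm=(hsv[...,0]<20)&(hsv[...,1]>95);print('grip');bm[:196]=0
blob(f,bm,275,203,141)
g=F['scene'];hs=cv2.cvtColor(g['img'],cv2.COLOR_RGB2HSV).astype(int)
print('lid s');blob(g,g['img'].max(2)<32,180,163,112)
h=P[...,2]
for n,(a,b,c,d),lo in (('shaker',(212,236,312,338),60),('jar',(200,240,145,190),100),('cup',(225,255,260,295),45),('glass',(145,180,125,160),70),('garlic',(125,150,140,170),25)):
    q=P[a:b,c:d].reshape(-1,3); q=q[(q[:,2]>lo)&(q[:,2]<200)]
    if len(q): print(n,len(q),q.min(0).round(),q.max(0).round(),((q.min(0)+q.max(0))/2).round())
Ps=pts(g)
for n,(a,b,c,d),lo in (('shaker',(255,285,253,272),20),('jar',(150,192,168,195),100),('cup',(230,260,205,235),20),('glass',(125,160,198,222),20),('garlic',(134,153,226,246),10)):
    q=Ps[a:b,c:d].reshape(-1,3); q=q[(q[:,2]>lo)&(q[:,2]<200)]
    if len(q): print(n,len(q),q.min(0).round(),q.max(0).round(),((q.min(0)+q.max(0))/2).round())
E
python3 m.py
```

```text
lid
  bbox 156 212 17 16 216 [164.1 219.8] [453.6 243.5 126. ]
  bbox 215 144 69 40 2102 [249.5 164.6] [650.1 -32.   45. ]
board ((649.9136962890625, -28.937957763671875), (120.65536499023438, 234.6630401611328), 7.501191139221191) [[574.7999877929688, 79.5], [605.4000244140625, -153.10000610351562], [725.0, -137.39999389648438], [694.4000244140625, 95.30000305175781]]
grip
  bbox 274 202 3 3 8 [274.9 202.9] [ 512.9 -118.9  141. ]
lid s
  bbox 172 156 16 15 183 [179.8 163.3] [449.8 244.3 112. ]
shaker 85 [ 428. -309.   60.] [ 459. -278.   96.] [ 443. -294.   78.]
jar 299 [423. 219. 102.] [483. 279. 131.] [453. 249. 116.]
cup 88 [ 350. -165.   46.] [415. -99.  66.] [ 382. -132.   56.]
glass 135 [610. 315.  70.] [680. 385. 101.] [645. 350.  85.]
garlic 187 [716. 281.  26.] [771. 336.  57.] [743. 309.  41.]
shaker 227 [ 421. -318.   20.] [ 460. -282.   93.] [ 440. -300.   57.]
jar 203 [420. 217. 100.] [480. 280. 131.] [450. 248. 115.]
cup 300 [ 349. -166.   20.] [417. -98.  67.] [ 383. -132.   44.]
glass 331 [607. 310.  20.] [681. 392. 100.] [644. 351.  60.]
garlic 121 [711. 279.  11.] [768. 331.  58.] [740. 305.  34.]
```

```bash
cat > o.py <<'E'
from h import *
F={n:np.load(n+'0.npy',allow_pickle=True).item() for n in('scene','top')}
a=np.radians(7.5);C=np.array([650,-29.,0]);X=np.array([np.cos(a),np.sin(a),0]);Y=np.array([-np.sin(a),np.cos(a),0])
rk=lambda x,y,z:C+x*X+y*Y+np.array([0,0,z])
L=[[rk(x,y,45) for x,y in((-62,-118),(62,-118),(62,118),(-62,118),(-62,-118))],[rk(56,-118,73),rk(56,118,73)],[rk(-56,105,45),rk(-56,105,112)]]
gr=np.array([513,-119,0.]);L.append([gr+[0,0,97],gr+[0,0,141]])
def ring(x,y,z,r): return [np.array([x+r*np.cos(t),y+r*np.sin(t),z]) for t in np.linspace(0,6.29,25)]
L+=[ring(452,246,126,31),ring(452,246,97,31),ring(452,246,30,37),ring(441,-297,0,22),ring(441,-297,80,17)]
for n,(p,q,r,s) in {'scene':(140,300,140,290),'top':(120,260,130,345)}.items():
    f=F[n];k=3.5 if n=='scene' else 3.6
    im=cv2.resize(f['img'][p:q,r:s,::-1],None,fx=k,fy=k,interpolation=cv2.INTER_CUBIC)
    for l in L:
        c=np.array(l)@np.array(f['R']).T+f['t']; uv=c[:,:2]/c[:,2:]*[f['fx'],f['fy']]+[f['cx'],f['cy']]
        cv2.polylines(im,[((uv-[r,p]+.5)*k).astype(np.int32)],False,(0,255,0),1)
    cv2.imwrite('pics/o'+n+'.png',im)
E
python3 o.py
```

```text
(no output)
```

View pics/oscene.png

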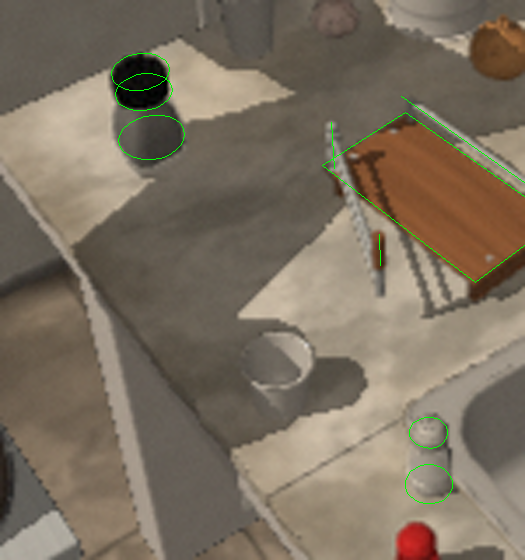

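View pics/otop.png

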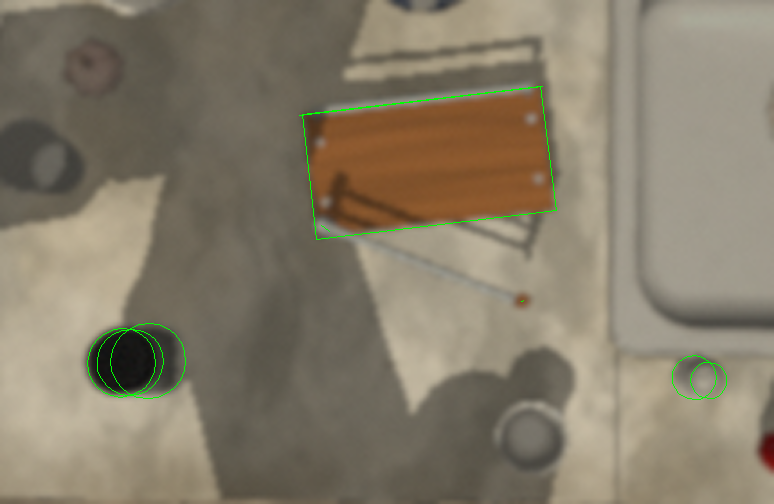

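>>> {"name": "move_arm", "arguments": {
  "plan": [
    [[-0.03, -0.024, 0, -7.5, 1], [-0.03, -0.024, 0, -7.5, 1], [-0.03, -0.035, 0, 0, 1], [-0.03, -0.04, 0, 0, 1], [-0.03, -0.04, 0, 0, 1]]
  ]
}}

```text
t: 0.6
ee_pos: [308.4, 453.6, 205.5]
ee_rot: [-0.001, -0.008, 1.0, -0.001]
contact_force: [1.0, -0.4, 0.0]
finger_gap: 1.003
```

```bash
cat > to.py <<'E'
import sys
from h import *
from scipy.spatial.transform import Rotation as Ro
s=arm.observe();q=s['ee_rot'];R=Ro.from_quat([q[1],q[2],q[3],q[0]]).as_matrix()
x=np.array([float(v) for v in sys.argv[1:4]]); y=float(sys.argv[4]) if len(sys.argv)>4 else 90
d=R.T@(x-s['ee_pos']); a=np.degrees(np.arctan2(R[1,1],R[0,1]))
print('t',round(s['t'],2),'p',s['ee_pos'].round(1),'yaw',round(a,1),'tilt',R[:,2].round(3),'d',d.round(1),'turn',round(-(y-a),1),'F',s['contact_force'].round(1),'gap',round(s['finger_gap'],3),'j',s['joints'].round(2))
E
python3 to.py 452 244 200
```

```text
t 0.6 p [308.4 453.6 205.5] yaw 90.9 tilt [-0.002 -0.002 -1.   ] d [-140.4 -211.8    5.6] turn 0.9 F [ 1.  -0.4  0. ] gap 1.003 j [ 0.92  0.34  1.83  0.    0.97 -0.67]
```

>>> {"name": "move_arm", "arguments": {
  "plan": [
    [[-0.028, -0.042, 0, 0.9, 1], [-0.028, -0.042, 0, 0, 1], [-0.028, -0.042, 0, 0, 1], [-0.028, -0.042, 0.003, 0, 1], [-0.028, -0.042, 0.003, 0, 1]]
  ]
}}

```text
t: 1.1
ee_pos: [446.2, 245.0, 199.6]
ee_rot: [-0.001, -0.0, 1.0, -0.001]
contact_force: [-0.1, 0.4, -0.5]
finger_gap: 1.001
```

```bash
python3 to.py 452 244 88
```

```text
t 1.1 p [446.2 245.  199.6] yaw 90.0 tilt [-0.002 -0.002 -1.   ] d [ -5.9  -0.9 111.6] turn 0.0 F [-0.1  0.4 -0.5] gap 1.001 j [ 0.44  0.3   1.92 -0.    0.93 -1.13]
```

>>> {"name": "move_arm", "arguments": {
  "plan": [
    [[-0.006, -0.001, 0.02, 0, 1], [0, 0, 0.03, 0, 1], [0, 0, 0.025, 0, 1], [0, 0, 0.02, 0, 1], [0, 0, 0.015, 0, 1]]
  ]
}}

```text
t: 1.6
ee_pos: [457.8, 237.3, 87.4]
ee_rot: [0.001, 0.005, 1.0, -0.0]
contact_force: [0.1, -0.3, 0.2]
finger_gap: 1.002
```

```bash
python3 to.py 452 244 88; python3 - <<'E'
from h import *
ims=[]
for n,(p,q,r,s) in {'scene':(120,210,140,240),'top':(180,260,120,209)}.items():
    f=arm.grab_frame(n); ims.append(cv2.resize(f['img'][p:q,r:s,::-1],(400,360),interpolation=cv2.INTER_CUBIC))
cv2.imwrite('pics/a1.png',np.hstack(ims))
E
```

```text
t 1.6 p [457.8 237.3  87.4] yaw 89.5 tilt [ 0.003 -0.001 -1.   ] d [ 5.9  6.7 -0.6] turn -0.5 F [ 0.1 -0.3  0.2] gap 1.002 j [ 0.42  0.46  2.02 -0.    0.66 -1.14]
```

View pics/a1.png

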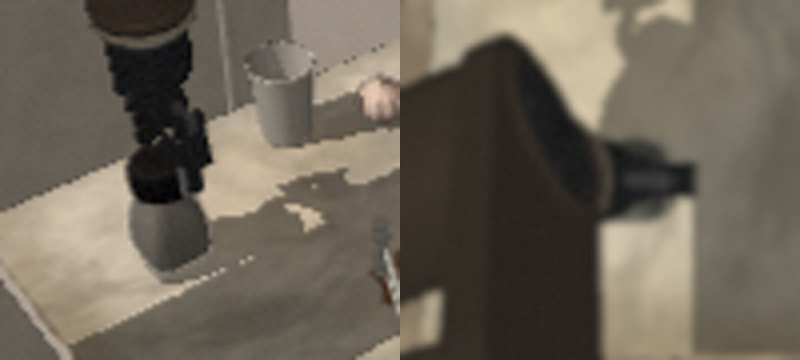

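>>> {"name": "move_arm", "arguments": {
  "plan": [
    [[0.005, 0.006, 0, -0.5, 1], [0, 0, 0, 0, 1]]
  ]
}}

```text
t: 1.9
ee_pos: [451.9, 243.6, 87.7]
ee_rot: [0.0, -0.0, 1.0, -0.001]
contact_force: [-0.4, -0.1, 1.0]
finger_gap: 1.006
```

```bash
python3 to.py 452 244 88
```

```text
t 1.9 p [451.9 243.6  87.7] yaw 90.0 tilt [ 0.001 -0.002 -1.   ] d [-0.1  0.4 -0.3] turn 0.0 F [-0.4 -0.1  1. ] gap 1.006 j [ 0.44  0.46  2.02 -0.    0.66 -1.13]
```

>>> {"name": "move_arm", "arguments": {
  "plan": [
    [[0, 0, 0, 0, 0.7], [0, 0, 0, 0, 0.6], [0, 0, 0, 0, 0.5], [0, 0, 0, 0, 0.4], [0, 0, 0, 0, 0.2]]
  ]
}}

```text
t: 2.4
ee_pos: [453.8, 245.3, 91.0]
ee_rot: [0.003, -0.001, 1.0, 0.001]
contact_force: [-1.0, -1.0, 7.9]
finger_gap: 0.645
```

>>> {"name": "move_arm", "arguments": {
  "plan": [
    [[0, 0, 0, 0, -0.3], [0, 0, 0, 0, -1], [0, 0, 0, 0, -1], [0, 0, 0, 0, -1]]
  ]
}}

```text
t: 2.8
ee_pos: [453.8, 245.1, 91.2]
ee_rot: [0.003, -0.0, 1.0, 0.0]
contact_force: [-1.2, 0.8, 0.7]
finger_gap: 0.642
```

```bash
python3 to.py 452 244 228
```

```text
t 2.8 p [453.8 245.1  91.2] yaw 90.1 tilt [ 0.006  0.001 -1.   ] d [   0.9   -0.9 -136.8] turn 0.1 F [-1.2  0.8  0.7] gap 0.642 j [ 0.44  0.45  2.02 -0.    0.67 -1.13]
```

>>> {"name": "move_arm", "arguments": {
  "plan": [
    [[0, 0, -0.005, 0, -1], [0, 0, -0.01, 0, -1], [0, 0, -0.015, 0, -1], [0, 0, -0.02, 0, -1], [0, 0, -0.02, 0, -1]]
  ]
}}

```text
t: 3.3
ee_pos: [451.0, 243.7, 162.7]
ee_rot: [0.0, -0.0, 1.0, -0.001]
contact_force: [1.5, 0.4, -3.0]
finger_gap: 0.641
```

```bash
cat > pic.py <<'E'
from h import *
import sys
a=[int(v) for v in sys.argv[2:6]]
ims=[]
for n,(u,v) in zip(('scene','top'),(a[:2],a[2:])):
    f=arm.grab_frame(n); u=max(55,min(u,456));v=max(55,min(v,328)); ims.append(cv2.resize(f['img'][v-55:v+55,u-55:u+55,::-1],(400,400),interpolation=cv2.INTER_CUBIC)); np.save(n+'_last.npy',f,allow_pickle=True)
cv2.imwrite('pics/%s.png'%sys.argv[1],np.hstack(ims))
E
python3 pic.py a2 185 150 170 220;python3 to.py 452 244 228
```

```text
t 3.4 p [452.7 244.5 164.2] yaw 90.1 tilt [ 0.004 -0.    -1.   ] d [  0.4  -0.5 -63.8] turn 0.1 F [ 0.8  0.5 -4.5] gap 0.641 j [ 0.44  0.34  1.95 -0.    0.84 -1.13]
```

View pics/a2.png

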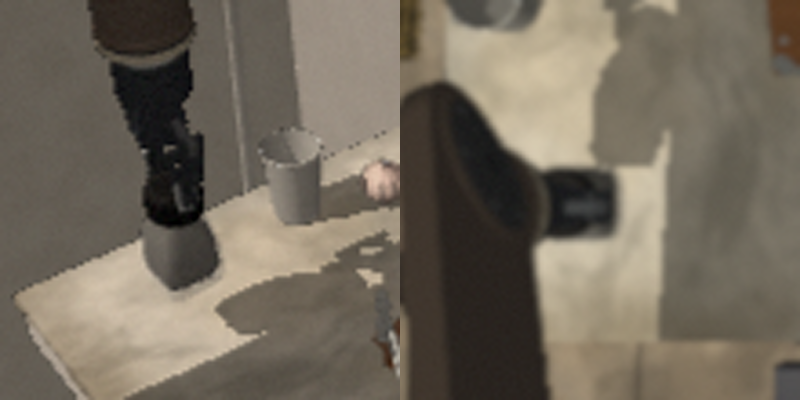

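>>> {"name": "move_arm", "arguments": {
  "plan": [
    [[-0.005, -0.01, -0.02, 0, -1], [-0.015, -0.02, -0.025, 0, -1], [-0.02, -0.025, -0.02, 0, -1], [-0.025, -0.03, -0.005, 0, -1], [-0.025, -0.03, 0, 0, -1]]
  ]
}}

```text
t: 3.9
ee_pos: [541.1, 128.6, 235.6]
ee_rot: [0.001, -0.004, 1.0, -0.0]
contact_force: [0.3, 0.8, -4.1]
finger_gap: 0.641
```

```bash
python3 to.py 644 25 235
```

```text
t 3.9 p [541.1 128.6 235.6] yaw 90.4 tilt [ 0.002 -0.001 -1.   ] d [-102.1 -104.4    0.8] turn 0.4 F [ 0.3  0.8 -4.1] gap 0.641 j [ 0.18  0.32  1.78 -0.    1.04 -1.4 ]
```

>>> {"name": "move_arm", "arguments": {
  "plan": [
    [[-0.03, -0.03, 0, 0, -1], [-0.03, -0.03, 0, 0, -1], [-0.02, -0.02, 0, 0, -1], [-0.012, -0.012, 0, 0, -1], [-0.006, -0.006, 0, 0, -1]]
  ]
}}

```text
t: 4.4
ee_pos: [643.8, 23.3, 232.6]
ee_rot: [-0.0, -0.002, 1.0, -0.001]
contact_force: [0.1, -0.3, -3.1]
finger_gap: 0.644
```

>>> {"name": "move_arm", "arguments": {
  "plan": [
    [[0, 0, 0, 0, -1]]
  ]
}}

```text
t: 4.5
ee_pos: [643.7, 23.0, 231.9]
ee_rot: [-0.001, -0.002, 1.0, -0.001]
contact_force: [0.3, 0.5, -2.8]
finger_gap: 0.638
```

```bash
python3 to.py 644 25 145;python3 pic.py a3 260 160 230 160
```

```text
t 4.5 p [643.7  23.  231.9] yaw 90.2 tilt [-0.001 -0.001 -1.   ] d [-0.4  2.1 86.9] turn 0.2 F [ 0.3  0.5 -2.8] gap 0.638 j [-0.01  0.45  1.58 -0.    1.11 -1.58]
```

View pics/a3.png

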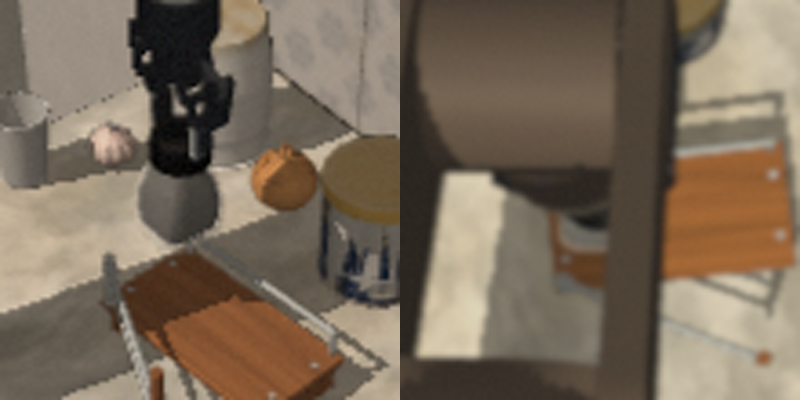

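```bash
cat > ov.py <<'E'
from h import *
import sys
def ov(jobs,name,u,v,n='scene',file='scene_last.npy'):
    f=np.load(file,allow_pickle=True).item();k=6
    w=50;im=cv2.resize(f['img'][v-w:v+w,u-w:u+w,::-1],None,fx=k,fy=k,interpolation=cv2.INTER_CUBIC)
    for x,y,z,r in jobs:
        l=[[x+r*np.cos(t),y+r*np.sin(t),z] for t in np.linspace(0,6.29,40)]
        c=np.array(l)@np.array(f['R']).T+f['t']; uv=c[:,:2]/c[:,2:]*[f['fx'],f['fy']]+[f['cx'],f['cy']]
        cv2.polylines(im,[((uv-[u-w,v-w]+.5)*k).astype(np.int32)],False,(0,255,0),1)
    cv2.imwrite('pics/'+name+'.png',im)
E
python3 - <<'E'
from ov import *
x,y,z=643,23,141
ov([(x,y,z+126,31),(x,y,z+97,31),(x,y,z+35,37),(x,y,z,30)],'a4',255,155)
E
```

```text
(no output)
```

View pics/a4.png

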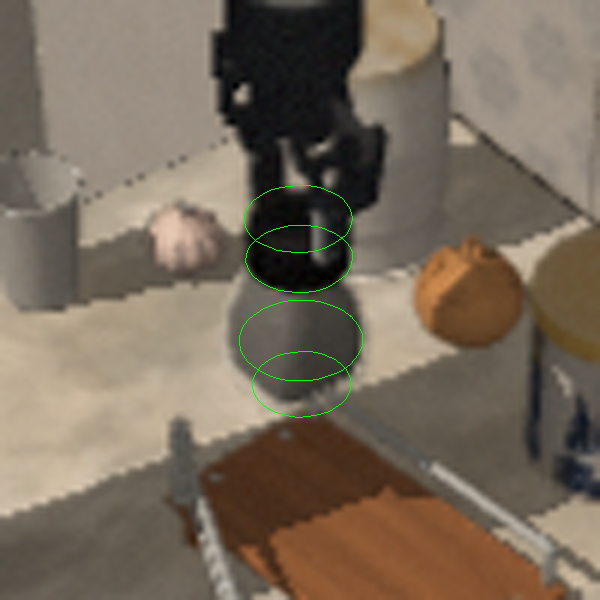

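>>> {"name": "move_arm", "arguments": {
  "plan": [
    [[0, 0.002, 0.02, 0, -1], [0, 0, 0.025, 0, -1], [0, 0, 0.02, 0, -1], [0, 0, 0.01, 0, -1], [0, 0, 0.005, 0, -1]]
  ]
}}

```text
t: 5.1
ee_pos: [640.1, 32.1, 152.5]
ee_rot: [0.0, -0.005, 1.0, 0.0]
contact_force: [-0.0, 0.7, -3.3]
finger_gap: 0.644
```

>>> {"name": "move_arm", "arguments": {
  "plan": [
    [[0, 0, 0, 0, -1]]
  ]
}}

```text
t: 5.2
ee_pos: [639.5, 32.7, 152.3]
ee_rot: [0.0, -0.005, 1.0, 0.0]
contact_force: [0.1, -0.1, -3.5]
finger_gap: 0.643
```

```bash
python3 to.py 644 25 136;python3 - <<'E'
from h import *
f=arm.grab_frame('scene');np.save('scene_last.npy',f,allow_pickle=True)
from ov import *
x,y,z=643,25,57
ov([(x,y,z+126,31),(x,y,z+97,31),(x,y,z+35,37),(x,y,z,30)],'a5',255,180)
E
```

```text
t 5.2 p [639.5  32.7 152.3] yaw 90.6 tilt [ 0.  0. -1.] d [-4.4 -7.8 16.3] turn 0.6 F [ 0.1 -0.1 -3.5] gap 0.643 j [ 0.    0.52  1.67  0.    0.94 -1.58]
```

View pics/a5.png

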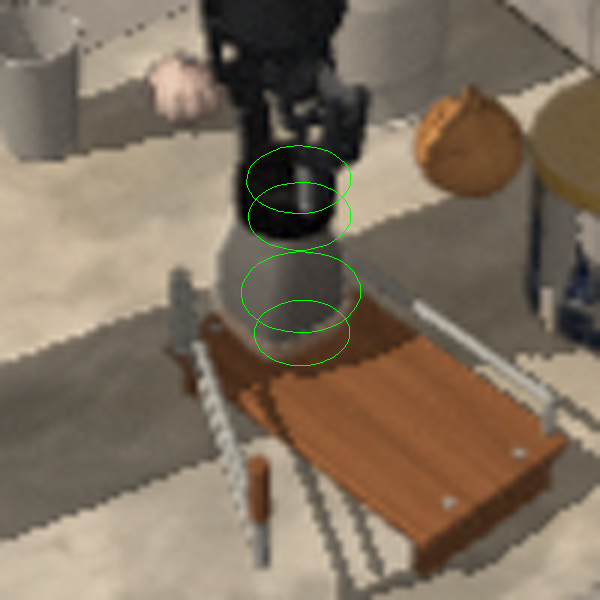

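>>> {"name": "move_arm", "arguments": {
  "plan": [
    [[-0.004, -0.008, 0.002, 0, -1], [0, 0, 0.004, 0, -1], [0, 0, 0.003, 0, -1], [0, 0, 0.002, 0, -1]]
  ]
}}

```text
t: 5.65
ee_pos: [646.2, 23.8, 143.9]
ee_rot: [0.003, -0.005, 1.0, 0.0]
contact_force: [0.0, -0.6, -3.3]
finger_gap: 0.642
```

```bash
python3 to.py 644 25 136
```

```text
t 5.65 p [646.2  23.8 143.9] yaw 90.6 tilt [ 0.005  0.    -1.   ] d [2.2 1.2 7.9] turn 0.6 F [ 0.  -0.6 -3.3] gap 0.642 j [-0.01  0.54  1.67  0.    0.93 -1.59]
```

>>> {"name": "move_arm", "arguments": {
  "plan": [
    [[0.001, 0.001, 0.002, 0, -1], [0, 0, 0.002, 0, -1], [0, 0, 0.001, 0, -1], [0, 0, 0, 0, -1]]
  ]
}}

```text
t: 6.05
ee_pos: [644.8, 24.9, 138.1]
ee_rot: [0.002, -0.005, 1.0, 0.0]
contact_force: [0.6, 0.0, -4.6]
finger_gap: 0.64
```

```bash
python3 to.py 644 25 136
```

```text
t 6.05 p [644.8  24.9 138.1] yaw 90.6 tilt [ 0.005  0.    -1.   ] d [0.8 0.1 2.1] turn 0.6 F [ 0.6  0.  -4.6] gap 0.64 j [-0.01  0.54  1.68  0.    0.91 -1.59]
```

>>> {"name": "move_arm", "arguments": {
  "plan": [
    [[0, 0, 0.001, 0, -1], [0, 0, 0.001, 0, -1]]
  ]
}}

```text
t: 6.25
ee_pos: [644.9, 25.0, 136.2]
ee_rot: [0.002, -0.005, 1.0, 0.0]
contact_force: [-1.8, 0.3, 5.0]
finger_gap: 0.646
```

>>> {"name": "move_arm", "arguments": {
  "plan": [
    [[0, 0, 0.001, 0, -1], [0, 0, 0.001, 0, -1]]
  ]
}}

```text
t: 6.45
ee_pos: [646.4, 25.3, 136.2]
ee_rot: [0.004, -0.005, 1.0, 0.0]
contact_force: [-3.2, 0.7, 10.9]
finger_gap: 0.64
```

>>> {"name": "move_arm", "arguments": {
  "plan": [
    [[0, 0, -0.001, 0, 0.3], [0, 0, 0, 0, 0.4], [0, 0, 0, 0, 0.55], [0, 0, 0, 0, 0.75], [0, 0, 0, 0, 0.95]]
  ]
}}

```text
t: 6.95
ee_pos: [647.1, 25.3, 138.1]
ee_rot: [0.005, -0.005, 1.0, 0.0]
contact_force: [0.1, 0.7, 0.9]
finger_gap: 0.977
```

```bash
python3 to.py 644 25 240;python3 pic.py a6 255 180 230 160
```

```text
t 6.95 p [647.1  25.3 138.1] yaw 90.6 tilt [ 0.01  0.   -1.  ] d [   2.1   -0.3 -101.9] turn 0.6 F [0.1 0.7 0.9] gap 0.977 j [-0.01  0.54  1.68  0.    0.91 -1.59]
```

View pics/a6.png

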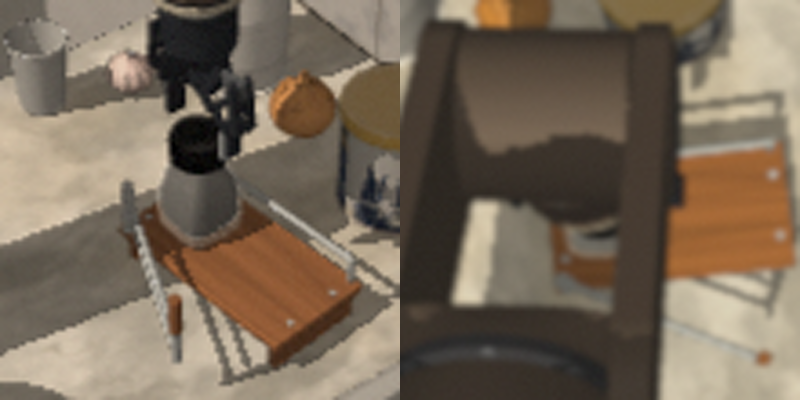

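>>> {"name": "move_arm", "arguments": {
  "plan": [
    [[0, 0, -0.01, 0, 1], [0, 0, -0.01, 0, 1], [0, 0, -0.02, 0, 1], [0, 0, -0.03, 0, 1], [0, 0, -0.04, 0, 1]]
  ]
}}

```text
t: 7.55
ee_pos: [643.1, 25.2, 249.1]
ee_rot: [0.001, -0.005, 1.0, 0.0]
contact_force: [0.4, -0.5, -0.5]
finger_gap: 1.002
```

```bash
python3 to.py 441 -297 200
```

```text
t 7.55 p [643.1  25.2 249.1] yaw 90.6 tilt [ 0.002  0.    -1.   ] d [ 205.4 -320.1   48.6] turn 0.6 F [ 0.4 -0.5 -0.5] gap 1.002 j [-0.01  0.43  1.57  0.    1.14 -1.59]
```

>>> {"name": "move_arm", "arguments": {
  "plan": [
    [[0.02, -0.03, 0, 0.6, 1], [0.026, -0.04, 0, 0, 1], [0.026, -0.04, 0, 0, 1], [0.026, -0.04, 0.003, 0, 1], [0.026, -0.04, 0.003, 0, 1]]
  ]
}}

```text
t: 8.05
ee_pos: [523.4, -166.5, 254.1]
ee_rot: [0.01, -0.004, 1.0, -0.001]
contact_force: [0.7, -1.4, -0.1]
finger_gap: 0.999
```

```bash
python3 to.py 441 -297 200;python3 - <<'E'
from h import *
f=arm.grab_frame('top');save(f,'b1');np.save('top_last.npy',f,allow_pickle=True)
f=arm.grab_frame('scene');np.save('scene_last.npy',f,allow_pickle=True)
from ov import *
x,y,z=643.5,25.5,45
J=[(x,y,z+126,31),(x,y,z+97,31),(x,y,z+35,37)]
ov(J,'b2',255,180);ov(J,'b3',240,165,file='top_last.npy')
a=[cv2.imread('pics/b%d.png'%i) for i in(2,3)]
cv2.imwrite('pics/b4.png',cv2.resize(np.hstack(a),(800,400)))
E
```

```text
t 8.05 p [ 523.4 -166.5  254.1] yaw 90.4 tilt [ 0.02  -0.001 -1.   ] d [  84.5 -129.8   52.6] turn 0.4 F [ 0.7 -1.4 -0.1] gap 0.999 j [-0.37  0.28  1.79  0.01  1.05 -1.95]
```

View pics/b4.png

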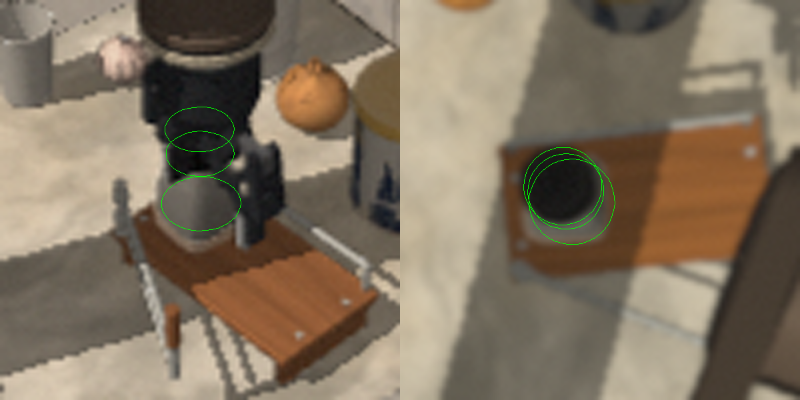

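>>> {"name": "move_arm", "arguments": {
  "plan": [
    [[0.02, -0.03, 0.005, 0.4, 1], [0.02, -0.03, 0.01, 0, 1], [0.02, -0.03, 0.01, 0, 1], [0.015, -0.02, 0.01, 0, 1], [0.006, -0.01, 0.01, 0, 1]]
  ]
}}

```text
t: 8.65
ee_pos: [441.3, -293.6, 212.5]
ee_rot: [0.014, 0.002, 1.0, -0.003]
contact_force: [0.2, -0.0, -0.4]
finger_gap: 1.0
```

>>> {"name": "move_arm", "arguments": {
  "plan": [
    [[0, 0, 0, 0, 1]]
  ]
}}

```text
t: 8.75
ee_pos: [440.7, -294.1, 211.9]
ee_rot: [0.013, 0.003, 1.0, -0.003]
contact_force: [0.3, -0.1, 0.3]
finger_gap: 0.999
```

```bash
python3 to.py 441 -297 36
```

```text
t 8.75 p [ 440.7 -294.1  211.9] yaw 89.7 tilt [ 0.027 -0.006 -1.   ] d [  4.3  -1.9 175.9] turn -0.3 F [ 0.3 -0.1  0.3] gap 0.999 j [-0.65  0.3   1.89  0.01  0.93 -2.23]
```

>>> {"name": "move_arm", "arguments": {
  "plan": [
    [[0.001, -0.001, 0.015, -0.3, 1], [0, 0, 0.02, 0, 1], [0, 0, 0.02, 0, 1], [0, 0, 0.015, 0, 1], [0, 0, 0.008, 0, 1]]
  ]
}}

```text
t: 9.25
ee_pos: [448.2, -293.5, 135.9]
ee_rot: [0.017, -0.0, 1.0, -0.004]
contact_force: [0.4, 0.6, -0.1]
finger_gap: 1.005
```

```bash
python3 to.py 441 -297 36; python3 - <<'E'
from h import *
f=arm.grab_frame('top');np.save('top_last.npy',f,allow_pickle=True)
f=arm.grab_frame('scene');np.save('scene_last.npy',f,allow_pickle=True)
from ov import *
J=[(441,-297,0,22),(441,-297,80,17)]
ov(J,'c2',262,250);ov(J,'c3',325,225,file='top_last.npy')
a=[cv2.imread('pics/c%d.png'%i) for i in(2,3)]
cv2.imwrite('pics/c4.png',cv2.resize(np.hstack(a),(800,400)))
E
```

```text
t 9.25 p [ 448.2 -293.5  135.9] yaw 90.0 tilt [ 0.033 -0.009 -0.999] d [10.5 -2.7 99.6] turn 0.0 F [ 0.4  0.6 -0.1] gap 1.005 j [-0.65  0.4   1.96  0.02  0.75 -2.23]
```

View pics/c4.png

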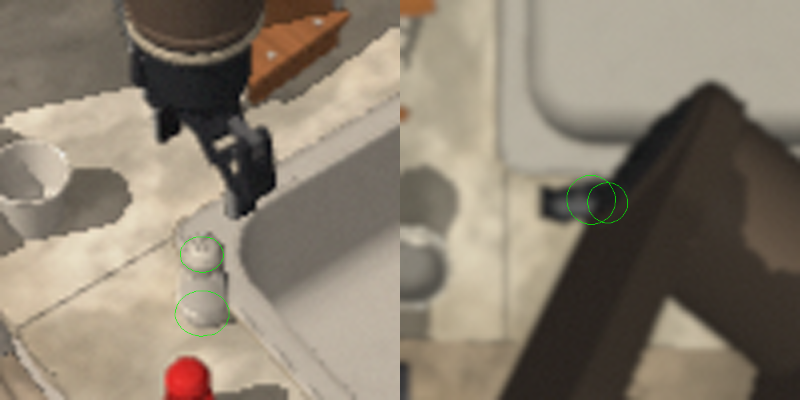

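>>> {"name": "move_arm", "arguments": {
  "plan": [
    [[0.008, -0.003, 0.015, 0, 1], [0.002, 0, 0.02, 0, 1], [0.001, 0, 0.015, 0, 1]]
  ]
}}

```text
t: 9.65
ee_pos: [442.4, -298.0, 89.0]
ee_rot: [0.019, -0.001, 1.0, -0.006]
contact_force: [-0.7, 0.6, -0.5]
finger_gap: 0.999
```

```bash
python3 to.py 441 -297 36
```

```text
t 9.65 p [ 442.4 -298.    89. ] yaw 90.1 tilt [ 0.039 -0.013 -0.999] d [ 3.4  1.7 52.9] turn 0.1 F [-0.7  0.6 -0.5] gap 0.999 j [-0.66  0.46  2.01  0.02  0.63 -2.25]
```

>>> {"name": "move_arm", "arguments": {
  "plan": [
    [[0.002, 0.001, 0.013, 0, 1], [0.001, 0, 0.015, 0, 1], [0.001, 0, 0.012, 0, 1], [0, 0, 0.006, 0, 1]]
  ]
}}

```text
t: 10.05
ee_pos: [443.1, -298.0, 43.8]
ee_rot: [0.021, -0.002, 1.0, -0.007]
contact_force: [1.1, -0.1, -0.4]
finger_gap: 1.005
```

```bash
python3 to.py 442 -297 37
```

```text
t 10.05 p [ 443.1 -298.    43.8] yaw 90.2 tilt [ 0.042 -0.015 -0.999] d [1.3 1.1 6.7] turn 0.2 F [ 1.1 -0.1 -0.4] gap 1.005 j [-0.66  0.54  2.04  0.03  0.52 -2.26]
```

>>> {"name": "move_arm", "arguments": {
  "plan": [
    [[0.001, 0.001, 0.006, 0, 0.7], [0, 0, 0, 0, 0.4], [0, 0, 0, 0, 0.2], [0, 0, 0, 0, 0.1], [0, 0, 0, 0, 0]]
  ]
}}

```text
t: 10.55
ee_pos: [443.5, -297.5, 38.6]
ee_rot: [0.022, -0.002, 1.0, -0.008]
contact_force: [-0.0, 0.6, 0.1]
finger_gap: 0.498
```

>>> {"name": "move_arm", "arguments": {
  "plan": [
    [[0, 0, 0, 0, -0.1], [0, 0, 0, 0, -0.3], [0, 0, 0, 0, -0.5], [0, 0, 0, 0, -1], [0, 0, 0, 0, -1]]
  ]
}}

```text
t: 11.05
ee_pos: [443.8, -297.7, 39.5]
ee_rot: [0.022, -0.002, 1.0, -0.008]
contact_force: [-0.2, -0.6, -0.8]
finger_gap: 0.364
```

```bash
python3 to.py 442 -297 190; python3 pic.py c5 262 250 325 225
```

```text
t 11.05 p [ 443.8 -297.7   39.5] yaw 90.2 tilt [ 0.045 -0.016 -0.999] d [  -4.9   -1.8 -150.4] turn 0.2 F [-0.2 -0.6 -0.8] gap 0.364 j [-0.66  0.54  2.04  0.03  0.51 -2.26]
```

View pics/c5.png

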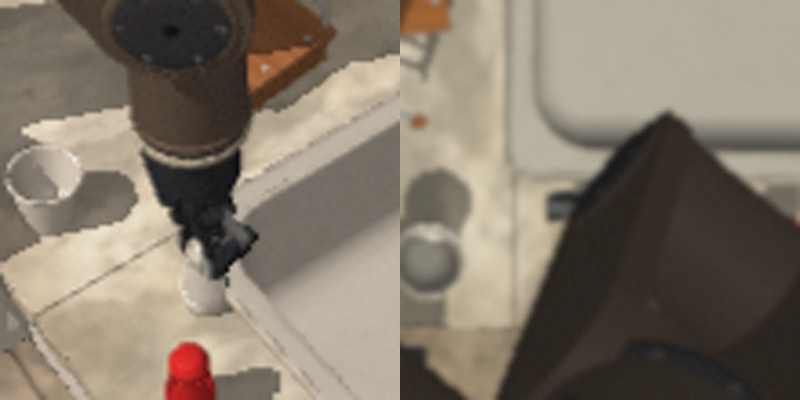

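>>> {"name": "move_arm", "arguments": {
  "plan": [
    [[0, 0, -0.005, 0, -1], [0, 0, -0.01, 0, -1], [0, 0, -0.02, 0, -1], [0, 0, -0.025, 0, -1], [0, 0, -0.025, 0, -1]]
  ]
}}

```text
t: 11.65
ee_pos: [438.1, -295.0, 126.3]
ee_rot: [0.02, -0.002, 1.0, -0.007]
contact_force: [-0.6, -0.9, -1.4]
finger_gap: 0.363
```

>>> {"name": "move_arm", "arguments": {
  "plan": [
    [[0, 0, -0.025, 0, -1], [0, 0, -0.025, 0, -1], [0, 0, -0.02, 0, -1], [0, 0, -0.01, 0, -1], [0, 0, 0, 0, -1]]
  ]
}}

```text
t: 12.15
ee_pos: [435.4, -294.5, 216.6]
ee_rot: [0.023, -0.002, 1.0, -0.009]
contact_force: [0.1, -0.5, -2.0]
finger_gap: 0.365
```

```bash
python3 to.py 657 -83 210; python3 pic.py c6 262 230 325 225
```

```text
t 12.15 p [ 435.4 -294.5  216.6] yaw 90.2 tilt [ 0.046 -0.018 -0.999] d [-221.9  210.9   13. ] turn 0.2 F [ 0.1 -0.5 -2. ] gap 0.365 j [-0.66  0.27  1.91  0.02  0.91 -2.25]
```

View pics/c6.png

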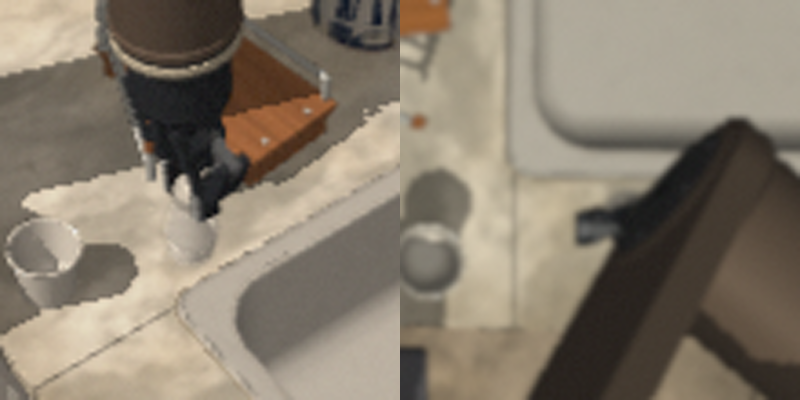

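>>> {"name": "move_arm", "arguments": {
  "plan": [
    [[-0.015, 0.015, 0, 0, -1], [-0.025, 0.024, 0, 0, -1], [-0.03, 0.028, 0, 0, -1], [-0.03, 0.028, 0, 0, -1], [-0.03, 0.028, 0, 0, -1]]
  ]
}}

```text
t: 12.75
ee_pos: [562.6, -168.6, 211.6]
ee_rot: [0.017, 0.002, 1.0, -0.006]
contact_force: [0.4, -0.2, -0.9]
finger_gap: 0.365
```

```bash
python3 to.py 657 -83 210
```

```text
t 12.75 p [ 562.6 -168.6  211.6] yaw 89.8 tilt [ 0.034 -0.013 -0.999] d [-94.   85.9   3.8] turn -0.2 F [ 0.4 -0.2 -0.9] gap 0.365 j [-0.34  0.37  1.77 -0.    0.96 -1.91]
```

>>> {"name": "move_arm", "arguments": {
  "plan": [
    [[-0.03, 0.027, 0, 0, -1], [-0.03, 0.025, 0, 0, -1], [-0.018, 0.018, 0, 0, -1], [-0.01, 0.008, 0, 0, -1], [-0.002, 0.002, 0, 0, -1]]
  ]
}}

```text
t: 13.25
ee_pos: [655.6, -80.3, 204.5]
ee_rot: [0.012, -0.0, 1.0, -0.005]
contact_force: [-0.1, 0.2, -1.7]
finger_gap: 0.365
```

>>> {"name": "move_arm", "arguments": {
  "plan": [
    [[0, 0, 0, 0, -1]]
  ]
}}

```text
t: 13.35
ee_pos: [654.9, -80.5, 203.4]
ee_rot: [0.011, -0.001, 1.0, -0.005]
contact_force: [0.1, -0.2, -2.5]
finger_gap: 0.366
```

```bash
python3 to.py 659 -84 84.5; python3 pic.py d1 275 180 255 165
```

```text
t 13.35 p [654.9 -80.5 203.4] yaw 90.1 tilt [ 0.022 -0.01  -1.   ] d [ -1.4  -2.4 119. ] turn 0.1 F [ 0.1 -0.2 -2.5] gap 0.366 j [-0.16  0.49  1.6  -0.01  1.03 -1.73]
```

View pics/d1.png

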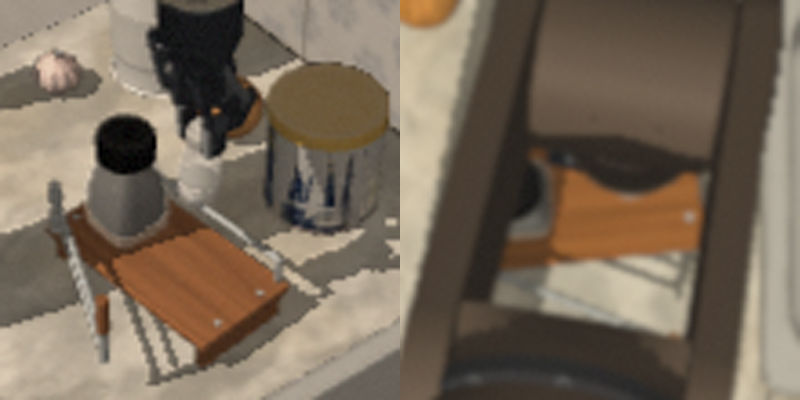

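>>> {"name": "move_arm", "arguments": {
  "plan": [
    [[-0.002, -0.002, 0.015, 0, -1], [0, 0, 0.02, 0, -1], [0, 0, 0.02, 0, -1], [0, 0, 0.015, 0, -1], [0, 0, 0.008, 0, -1]]
  ]
}}

```text
t: 13.95
ee_pos: [656.5, -89.2, 122.2]
ee_rot: [0.012, 0.002, 1.0, -0.006]
contact_force: [-0.1, -0.5, -1.3]
finger_gap: 0.368
```

```bash
python3 to.py 659 -84 84.5
```

```text
t 13.95 p [656.5 -89.2 122.2] yaw 89.7 tilt [ 0.025 -0.011 -1.   ] d [-1.5  5.7 37.7] turn -0.3 F [-0.1 -0.5 -1.3] gap 0.368 j [-0.18  0.57  1.67 -0.01  0.87 -1.74]
```

>>> {"name": "move_arm", "arguments": {
  "plan": [
    [[-0.001, 0.005, 0.01, 0, -1], [0, 0, 0.008, 0, -1], [0, 0, 0.006, 0, -1], [0, 0, 0.004, 0, -1], [0, 0, 0.002, 0, -1]]
  ]
}}

```text
t: 14.45
ee_pos: [657.6, -85.5, 89.2]
ee_rot: [0.012, 0.003, 1.0, -0.006]
contact_force: [1.2, -1.4, -0.2]
finger_gap: 0.37
```

```bash
python3 to.py 659 -84 84.5; python3 pic.py d2 275 180 255 165
```

```text
t 14.45 p [657.6 -85.5  89.2] yaw 89.6 tilt [ 0.024 -0.011 -1.   ] d [-1.2  1.5  4.7] turn -0.4 F [ 1.2 -1.4 -0.2] gap 0.37 j [-0.17  0.61  1.69 -0.01  0.81 -1.73]
```

View pics/d2.png

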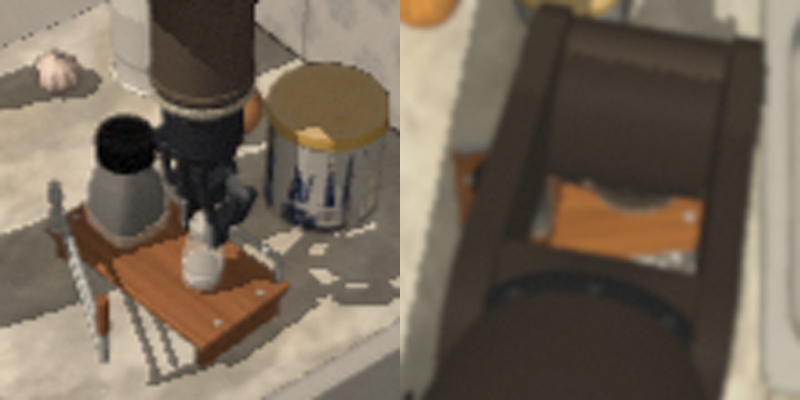

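>>> {"name": "move_arm", "arguments": {
  "plan": [
    [[0, 0, 0.001, 0, -1], [0, 0, 0.001, 0, -1]]
  ]
}}

```text
t: 14.75
ee_pos: [658.3, -85.5, 88.1]
ee_rot: [0.013, 0.003, 1.0, -0.006]
contact_force: [0.1, 0.0, -1.2]
finger_gap: 0.37
```

>>> {"name": "move_arm", "arguments": {
  "plan": [
    [[0, 0, 0.001, 0, -1], [0, 0, 0.001, 0, -1]]
  ]
}}

```text
t: 14.95
ee_pos: [658.7, -85.6, 86.5]
ee_rot: [0.013, 0.003, 1.0, -0.006]
contact_force: [0.9, -0.6, -1.1]
finger_gap: 0.369
```

>>> {"name": "move_arm", "arguments": {
  "plan": [
    [[0, 0, 0.001, 0, -1], [0, 0, 0.001, 0, -1]]
  ]
}}

```text
t: 15.15
ee_pos: [658.8, -85.6, 84.5]
ee_rot: [0.013, 0.003, 1.0, -0.006]
contact_force: [-0.5, 0.1, 3.8]
finger_gap: 0.367
```

>>> {"name": "move_arm", "arguments": {
  "plan": [
    [[0, 0, 0.001, 0, -1], [0, 0, 0.001, 0, -1]]
  ]
}}

```text
t: 15.35
ee_pos: [660.2, -85.8, 84.4]
ee_rot: [0.015, 0.003, 1.0, -0.006]
contact_force: [-4.0, 2.4, 16.0]
finger_gap: 0.364
```

Contact at 84.5 as predicted. Ease off the pressure and release slowly.

>>> {"name": "move_arm", "arguments": {
  "plan": [
    [[0, 0, -0.001, 0, -0.5], [0, 0, 0, 0, -0.27], [0, 0, 0, 0, -0.22], [0, 0, 0, 0, -0.15], [0, 0, 0, 0, 0]]
  ]
}}

```text
t: 15.85
ee_pos: [660.4, -85.8, 85.6]
ee_rot: [0.015, 0.003, 1.0, -0.006]
contact_force: [-0.9, -0.3, 0.0]
finger_gap: 0.5
```

>>> {"name": "move_arm", "arguments": {
  "plan": [
    [[0, 0, 0, 0, 0.1], [0, 0, 0, 0, 0.25], [0, 0, 0, 0, 0.4]]
  ]
}}

```text
t: 16.15
ee_pos: [660.3, -85.8, 85.4]
ee_rot: [0.015, 0.003, 1.0, -0.006]
contact_force: [-0.3, 0.4, 0.5]
finger_gap: 0.699
```

```bash
python3 to.py 659 -84 200; python3 pic.py d3 275 180 255 165
```

```text
t 16.15 p [660.3 -85.8  85.4] yaw 89.6 tilt [ 0.03  -0.012 -0.999] d [  -2.1    0.4 -114.6] turn -0.4 F [-0.3  0.4  0.5] gap 0.699 j [-0.17  0.62  1.69 -0.01  0.8  -1.73]
```

View pics/d3.png

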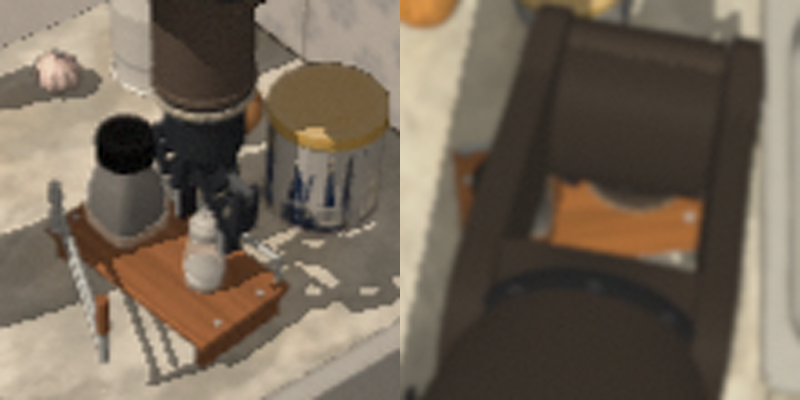

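Shaker stands upright. Rise straight.

>>> {"name": "move_arm", "arguments": {
  "plan": [
    [[0, 0, -0.008, 0, 0.4], [0, 0, -0.01, 0, 0.4], [0, 0, -0.02, 0, 0.4], [0, 0, -0.025, 0, 0.4], [0, 0, -0.03, 0, 0.4]]
  ]
}}

```text
t: 16.75
ee_pos: [655.1, -84.2, 180.1]
ee_rot: [0.012, 0.003, 1.0, -0.005]
contact_force: [-0.1, -0.2, -0.3]
finger_gap: 0.7
```

```bash
python3 to.py 490 -125 220
```

```text
t 16.75 p [655.1 -84.2 180.1] yaw 89.6 tilt [ 0.024 -0.011 -1.   ] d [163.9 -42.3 -43.4] turn -0.4 F [-0.1 -0.2 -0.3] gap 0.7 j [-0.17  0.51  1.62 -0.01  0.98 -1.73]
```

>>> {"name": "move_arm", "arguments": {
  "plan": [
    [[0, 0, -0.03, 0, 0], [0.015, -0.004, -0.02, 0, -1], [0.03, -0.008, 0, 0, -1], [0.035, -0.008, 0, 0, -1], [0.035, -0.008, 0, 0, -1]]
  ]
}}

```text
t: 17.25
ee_pos: [542.0, -111.3, 239.1]
ee_rot: [0.019, 0.002, 1.0, -0.007]
contact_force: [0.1, -1.0, 0.2]
finger_gap: -0.002
```

```bash
python3 to.py 470 -117 220
```

```text
t 17.25 p [ 542.  -111.3  239.1] yaw 89.8 tilt [ 0.038 -0.014 -0.999] d [72.7 -5.7 16.4] turn -0.2 F [ 0.1 -1.   0.2] gap -0.002 j [-0.25  0.29  1.82 -0.    0.99 -1.82]
```

>>> {"name": "move_arm", "arguments": {
  "plan": [
    [[0.03, -0.004, 0.005, 0, -1], [0.025, -0.002, 0.005, 0, -1], [0.01, 0, 0.005, 0, -1], [0.002, 0, 0, 0, -1]]
  ]
}}

```text
t: 17.65
ee_pos: [470.3, -118.0, 225.0]
ee_rot: [0.021, 0.003, 1.0, -0.008]
contact_force: [-0.2, -0.0, -0.1]
finger_gap: -0.002
```

```bash
python3 to.py 475 -117 108; python3 - <<'E'
from h import *
f=arm.grab_frame('top');save(f,'e1');np.save('top_last.npy',f,allow_pickle=True)
f=arm.grab_frame('scene');np.save('scene_last.npy',f,allow_pickle=True)
from ov import *
J=[(656,-83,45,22),(656,-83,125,17),(643,25,171,31),(513,-119,141,7),(513,-119,97,7)]
ov(J,'e2',265,180);ov(J,'e3',250,175,file='top_last.npy')
a=[cv2.imread('pics/e%d.png'%i) for i in(2,3)]
cv2.imwrite('pics/e4.png',cv2.resize(np.hstack(a),(800,400)))
E
```

```text
t 17.65 p [ 470.3 -118.   225. ] yaw 89.7 tilt [ 0.042 -0.015 -0.999] d [  0.2   2.8 117.1] turn -0.3 F [-0.2 -0.  -0.1] gap -0.002 j [-0.31  0.2   1.98 -0.    0.91 -1.87]
```

View pics/e4.png

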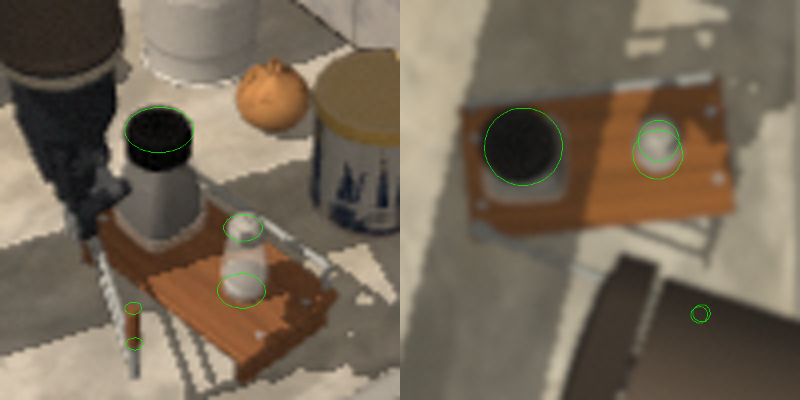

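>>> {"name": "move_arm", "arguments": {
  "plan": [
    [[0.002, 0.001, 0.02, 0, -1], [0.001, 0, 0.025, 0, -1], [0.001, 0, 0.025, 0, -1], [0.001, 0, 0.02, 0, -1], [0.001, 0, 0.008, 0, -1]]
  ]
}}

```text
t: 18.25
ee_pos: [480.4, -119.6, 127.3]
ee_rot: [0.027, 0.002, 1.0, -0.009]
contact_force: [-0.4, 0.0, 0.5]
finger_gap: 0.001
```

```bash
python3 to.py 490 -117 108
```

```text
t 18.25 p [ 480.4 -119.6  127.3] yaw 89.8 tilt [ 0.053 -0.018 -0.998] d [-8.5  3.  19.7] turn -0.2 F [-0.4  0.   0.5] gap 0.001 j [-0.3   0.35  2.08 -0.    0.66 -1.87]
```

>>> {"name": "move_arm", "arguments": {
  "plan": [
    [[0.002, 0, 0.01, 0, -1], [0.001, 0, 0.006, 0, -1], [0, 0, 0.002, 0, -1]]
  ]
}}

```text
t: 18.55
ee_pos: [480.3, -120.0, 108.1]
ee_rot: [0.027, 0.001, 1.0, -0.009]
contact_force: [-0.2, -0.8, 0.2]
finger_gap: 0.002
```

```bash
python3 to.py 495 -119 108; python3 pic.py f1 225 170 275 200
```

```text
t 18.55 p [ 480.3 -120.   108.1] yaw 89.8 tilt [ 0.054 -0.018 -0.998] d [-14.6   1.    0.9] turn -0.2 F [-0.2 -0.8  0.2] gap 0.002 j [-0.31  0.38  2.09 -0.    0.61 -1.87]
```

View pics/f1.png

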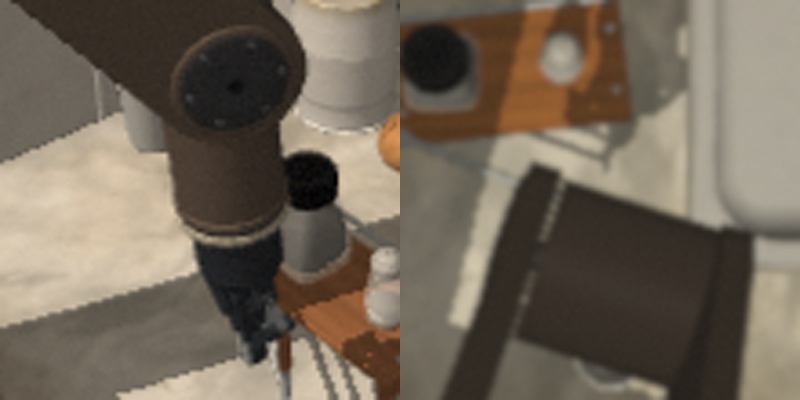

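>>> {"name": "move_arm", "arguments": {
  "plan": [
    [[-0.008, 0, 0, 0, -1], [-0.01, -0.001, 0.001, 0, -1], [-0.01, -0.001, 0.001, 0, -1], [-0.01, -0.001, 0, 0, -1]]
  ]
}}

```text
t: 19.05
ee_pos: [521.9, -123.7, 110.5]
ee_rot: [0.028, 0.001, 1.0, -0.01]
contact_force: [-1.2, -1.1, 0.3]
finger_gap: 0.0
```

```bash
python3 to.py 589 -131 108; python3 pic.py f2 235 175 275 200
```

```text
t 19.05 p [ 521.9 -123.7  110.5] yaw 89.8 tilt [ 0.057 -0.019 -0.998] d [-66.9  -7.    6.5] turn -0.2 F [-1.2 -1.1  0.3] gap 0.0 j [-0.29  0.42  2.   -0.    0.65 -1.85]
```

View pics/f2.png

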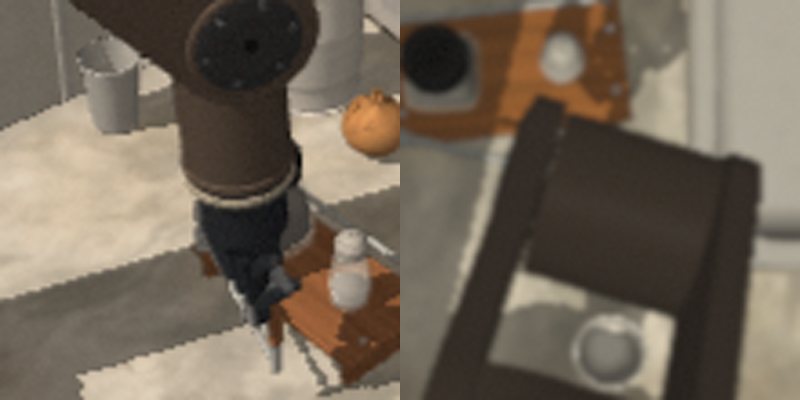

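>>> {"name": "move_arm", "arguments": {
  "plan": [
    [[-0.01, -0.001, 0.001, 0, -1], [-0.01, -0.001, 0.001, 0, -1], [-0.01, -0.001, 0.001, 0, -1], [-0.01, -0.001, 0.001, 0, -1]]
  ]
}}

```text
t: 19.55
ee_pos: [564.8, -128.1, 108.7]
ee_rot: [0.028, 0.001, 1.0, -0.01]
contact_force: [-0.4, 0.2, 1.0]
finger_gap: 0.001
```

```bash
python3 to.py 589 -131 108; python3 pic.py f3 245 175 275 200
```

```text
t 19.55 p [ 564.8 -128.1  108.7] yaw 89.8 tilt [ 0.057 -0.019 -0.998] d [-24.1  -2.8   2.2] turn -0.2 F [-0.4  0.2  1. ] gap 0.001 j [-0.27  0.47  1.91 -0.    0.7  -1.84]
```

View pics/f3.png

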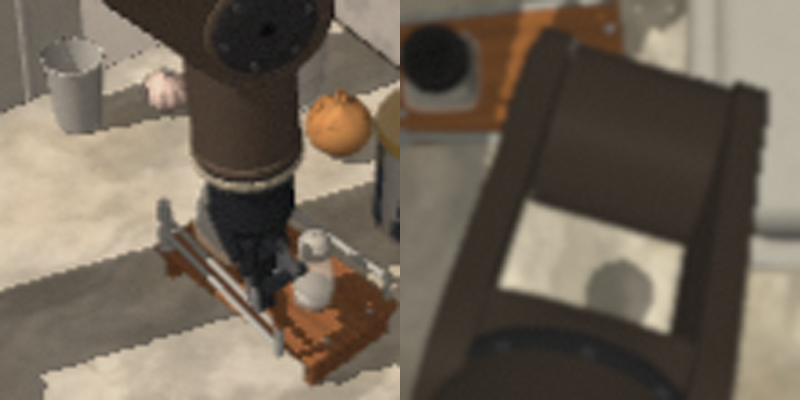

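>>> {"name": "move_arm", "arguments": {
  "plan": [
    [[-0.006, -0.001, 0.001, 0, -1], [-0.005, -0.001, 0, 0, -1], [-0.004, 0, 0, 0, -1]]
  ]
}}

```text
t: 19.95
ee_pos: [580.6, -130.2, 108.2]
ee_rot: [0.028, 0.001, 1.0, -0.009]
contact_force: [-0.8, -0.5, -0.2]
finger_gap: -0.001
```

>>> {"name": "move_arm", "arguments": {
  "plan": [
    [[-0.003, 0, 0, 0, -1], [-0.002, 0, 0, 0, -1]]
  ]
}}

```text
t: 20.15
ee_pos: [586.1, -130.3, 108.5]
ee_rot: [0.028, 0.001, 1.0, -0.009]
contact_force: [-0.4, 0.4, -0.2]
finger_gap: -0.002
```

>>> {"name": "move_arm", "arguments": {
  "plan": [
    [[-0.002, 0, 0, 0, -1], [-0.001, 0, 0, 0, -1]]
  ]
}}

```text
t: 20.35
ee_pos: [589.4, -130.2, 108.8]
ee_rot: [0.028, 0.001, 1.0, -0.009]
contact_force: [-0.5, -0.3, -0.1]
finger_gap: -0.003
```

>>> {"name": "move_arm", "arguments": {
  "plan": [
    [[-0.001, 0, 0, 0, -1], [-0.001, 0, 0, 0, -1]]
  ]
}}

```text
t: 20.55
ee_pos: [591.3, -130.2, 108.9]
ee_rot: [0.028, 0.001, 1.0, -0.009]
contact_force: [-0.2, -0.0, -0.0]
finger_gap: 0.002
```

>>> {"name": "move_arm", "arguments": {
  "plan": [
    [[-0.001, 0, 0, 0, -1], [-0.001, 0, 0, 0, -1]]
  ]
}}

```text
t: 20.75
ee_pos: [592.2, -130.1, 108.7]
ee_rot: [0.027, 0.001, 1.0, -0.009]
contact_force: [-8.7, -2.3, 3.6]
finger_gap: 0.003
```

>>> {"name": "move_arm", "arguments": {
  "plan": [
    [[-0.001, 0, 0, 0, -1], [-0.001, 0, 0, 0, -1]]
  ]
}}

```text
t: 20.95
ee_pos: [592.1, -130.0, 108.5]
ee_rot: [0.025, 0.001, 1.0, -0.009]
contact_force: [-6.9, -0.2, 5.3]
finger_gap: -0.001
```

```bash
python3 to.py 595 -131 108; python3 pic.py f4 255 175 275 180
```

```text
t 20.95 p [ 592.1 -130.   108.5] yaw 89.8 tilt [ 0.05  -0.018 -0.999] d [-2.9 -1.   0.7] turn -0.2 F [-6.9 -0.2  5.3] gap -0.001 j [-0.26  0.51  1.84 -0.01  0.74 -1.83]
```

View pics/f4.png

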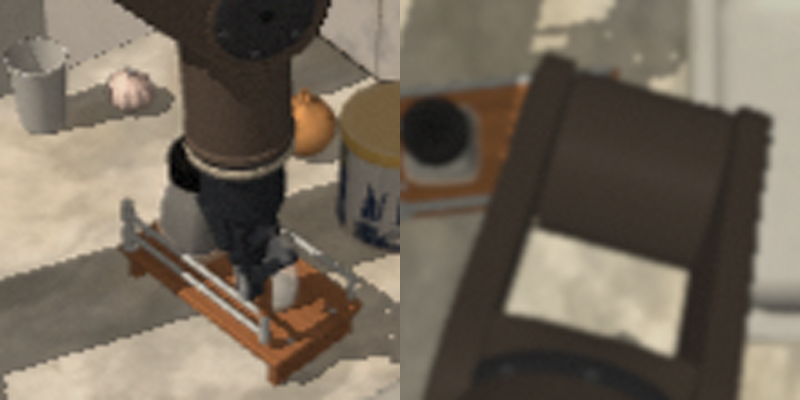

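>>> {"name": "move_arm", "arguments": {
  "plan": [
    [[0.004, 0, 0, 0, -1], [0.01, 0, 0, 0, -1], [0.02, 0, -0.005, 0, -1], [0.02, 0, -0.02, 0, -1], [0.01, 0, -0.03, 0, -1]]
  ]
}}

```text
t: 21.55
ee_pos: [520.5, -128.1, 157.6]
ee_rot: [0.023, 0.001, 1.0, -0.008]
contact_force: [0.7, 0.4, -0.3]
finger_gap: 0.006
```

>>> {"name": "move_arm", "arguments": {
  "plan": [
    [[0.02, 0.03, -0.03, 0, -1], [0.02, 0.04, -0.03, 0, -1], [0.02, 0.04, -0.03, 0, -1], [0.01, 0.04, -0.01, 0, -1], [0, 0.04, 0, 0, -1]]
  ]
}}

```text
t: 22.05
ee_pos: [444.8, 58.8, 253.0]
ee_rot: [0.026, 0.005, 1.0, -0.009]
contact_force: [0.5, -0.6, -0.5]
finger_gap: 0.0
```

>>> {"name": "move_arm", "arguments": {
  "plan": [
    [[0, 0.04, 0, 0, -1], [0, 0.04, 0, 0, -1], [0, 0.03, 0, 0, -1], [0, 0.01, 0, 0, -1], [0, 0, 0, 0, -1]]
  ]
}}

```text
t: 22.55
ee_pos: [442.8, 186.6, 252.2]
ee_rot: [0.029, 0.003, 1.0, -0.007]
contact_force: [-0.0, 0.2, -0.5]
finger_gap: -0.002
```

```bash
python3 to.py 470 100 220; python3 - <<'E'
from h import *
f=arm.grab_frame('top');save(f,'g1');np.save('top_last.npy',f,allow_pickle=True)
f=arm.grab_frame('scene');save(f,'g0');np.save('scene_last.npy',f,allow_pickle=True)
from ov import *
J=[(656,-83,45,22),(643,25,171,31),(607,-130.5,141,7),(607,-130.5,97,7)]
ov(J,'g2',265,180);ov(J,'g3',250,175,file='top_last.npy')
a=[cv2.imread('pics/g%d.png'%i) for i in(2,3)]
cv2.imwrite('pics/g4.png',cv2.resize(np.hstack(a),(800,400)))
E
```

```text
t 22.55 p [442.8 186.6 252.2] yaw 89.6 tilt [ 0.057 -0.015 -0.998] d [-25.8 -85.9  35. ] turn -0.4 F [-0.   0.2 -0.5] gap -0.002 j [ 0.36  0.17  1.95 -0.04  0.97 -1.18]
```

View pics/g4.png

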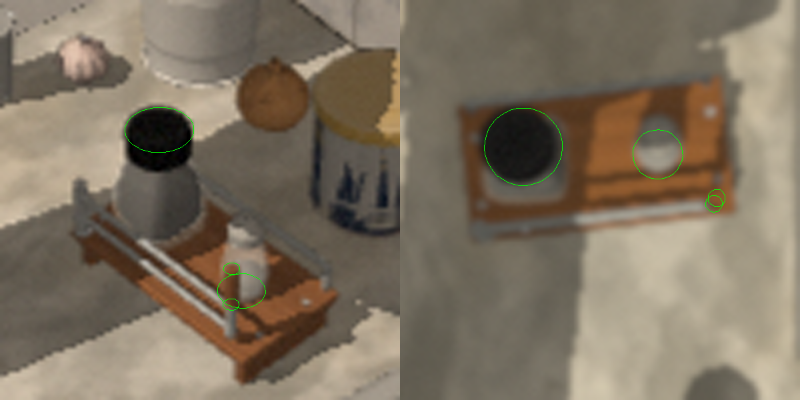

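View pics/g0.png

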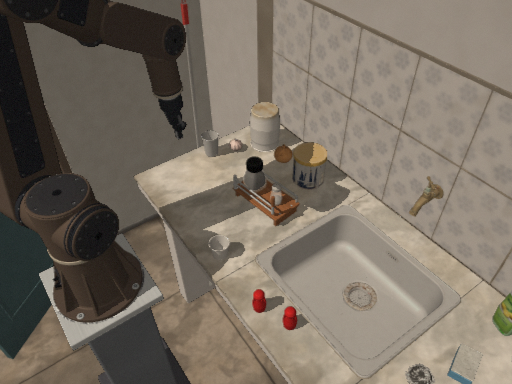

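```bash
python3 - <<'E'
from h import *
f=np.load('top_last.npy',allow_pickle=True).item();g=np.load('scene_last.npy',allow_pickle=True).item()
a=cv2.resize(f['img'][145:190,210:290,::-1],(800,450),interpolation=cv2.INTER_CUBIC);cv2.imwrite('pics/g5.png',a)
a=cv2.resize(g['img'][165:235,225:305,::-1],(640,560),interpolation=cv2.INTER_CUBIC);cv2.imwrite('pics/g6.png',a)
E
```

```text
(no output)
```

View pics/g5.png

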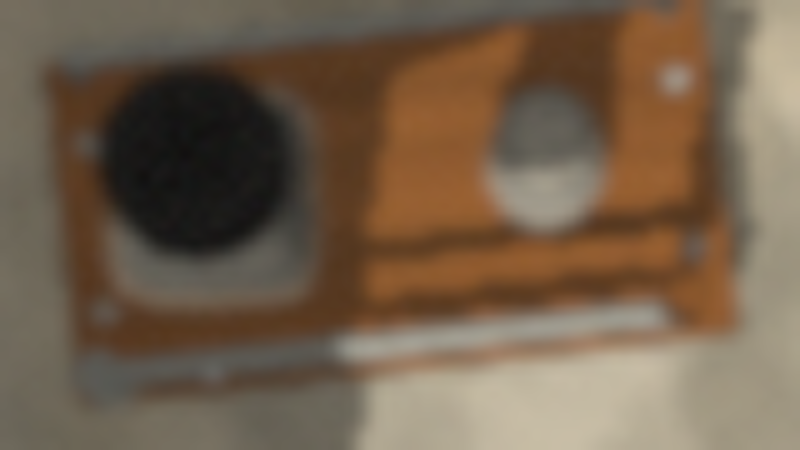

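View pics/g6.png

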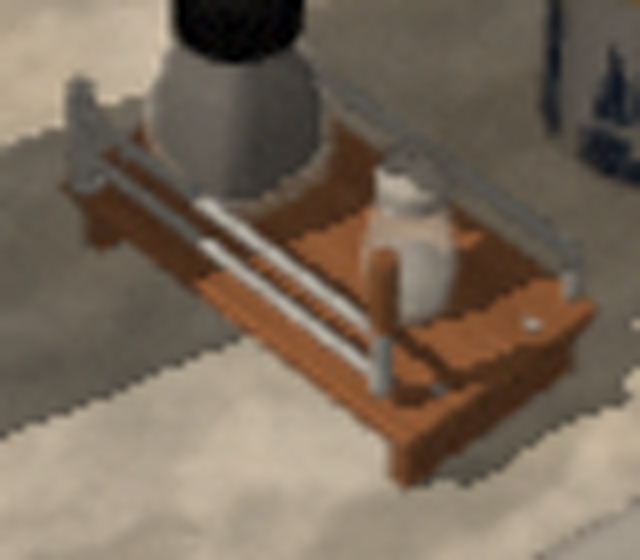

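```bash
python3 - <<'E'
from h import *
g=np.load('scene_last.npy',allow_pickle=True).item()
print(ray(g,272.6,200.3,119), ray(g,224.5+85/8,164.5+80/8,112))
f=np.load('top_last.npy',allow_pickle=True).item()
P=pts(f);q=P[145:190,210:290].reshape(-1,3)
s=q[(q[:,2]>100)&(q[:,2]<150)&(q[:,1]<-40)];print('shaker',s.mean(0),len(s))
a=arm.observe();print(a['t'],a['dq'].round(3),a['contact_force'].round(1))
E
```

```text
[ 610.40819502 -127.58396057  119.        ] [583.94991151  66.02621154 112.        ]
shaker [650.24694454 -90.70286157 128.28477144] 110
22.65 [-0.023 -0.002  0.001 -0.003  0.004 -0.002] [-0.2 -0.6 -0. ]
```

```bash
python3 -c "
from rig import arm
print(arm.sign_off())"
```

```text
the job is handed in; nothing more can be done
None
```

The job is handed in at 22.7 s of the 72 s: the seed jar and the salt shaker both stand upright on the rack board and the guard rail is shut in front of them. The sign-off gave no verdict.

- **Jar and shaker:** The jar stands on the hinge half of the board at about (643, 25) mm. The shaker stands on the free-end half at about (655, -85) mm. Each touched the board at the height I predicted, and pressure before release stayed under about 17 N.
- **Guard:** I pushed it until the stop was felt, at about 9 N, then backed away. In the last pictures the rail runs parallel to the board's front edge. The line from hinge to grip measures 7.8° against the board's 7.5°, within measuring error.
- **Bystanders:** The glass, cup, garlic and red look-alikes look unmoved in the last scene picture. I did not measure them again.
- **Disagreements:**
  - The grip measured 3–4 mm from where I predicted it for the shut position, probably from an error in my rack position.
  - The tool drifted up to about 3° off vertical during the shaker and guard moves. Neither object tipped.

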